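# Clamp a rock core in the pulse-velocity rig

## Task

Load the long rock core from the wooden tray into the pulse-velocity rig for its ultrasonic test: use the end of the core to press the sprung carriage back, slip the core down into the gap onto the V-rests, and let the carriage close so that the core is clamped end to end between the two transducer faces. Leave the other things on the bench where they are.

Things in the scene. Friction and masses are not known exactly. Their poses are not given: they have to be found in the camera images.
- core: the long rock core: a plain grey stone cylinder, 50 mm in diameter and 100 mm long, about 0.4 kg, lying on its side in the wooden tray. Origin at its centre; its own x axis runs along the cylinder (both ends are alike). In the tray its axis is 37 mm above the bench
- tray: wooden core tray, fixed to the bench: board 90 x 58 mm with two V-notched cross-pieces (14 mm thick, 20 mm high at most, centred 32 mm either side of the middle) on which the core lies along the tray's x axis. Origin at the centre of its underside
- rig: the pulse-velocity rig, fixed to the bench: a grey box 204 x 86 mm, 60 mm high with the dark base plate on it, carrying in a row along its x axis a low fixed head, two V-rests, the sprung carriage and two posts (tops 94 mm above the bench) with the springs. Origin at the centre of its underside, z up; x points from the fixed head to the carriage, away from the robot within about 0.2 rad
- core_rest (a point): where the core's centre lies when loaded: rig x = -14 mm, y = 0, 99 mm above the bench, on two white plastic V-rests (12 mm thick, 54 mm wide, their tops 82 mm above the bench, centred at rig x = -40 and +8 mm). The core then lies along the rig's x axis with one end against the fixed head. Axes are the rig's
- head_face (a point): centre of the fixed head's flat transducer face, which looks to rig +x: rig x = -64 mm, y = 0, 99 mm above the bench. The head is 56 mm wide and 14 mm thick and its top is 114 mm above the bench
- carriage_face (a point): centre of the carriage's flat transducer face, which looks to rig -x, 99 mm above the bench; it moves with the carriage. The carriage is a flat aluminium push plate, 62 mm wide and 12 mm thick, transducer flush in it; the flat face reaches up to 149 mm above the bench, 35 mm higher than the fixed head, so a core held level just above the head still presses on it
- carriage (a joint): position of the sprung carriage in m: 0 = fully forward (empty rig), growing as it is pressed back along rig +x, at most 0.030. The gap from the head's face to the plate is 86 mm + this value: 0.014 with the 100 mm core clamped. Springs always push it towards the head: about 7.5 N at 0, 12 N at 0.014, 16.5 N at 0.030; nothing latches it open
- offcut: a short stub of the same rock core, 50 mm in diameter and 44 mm high, standing on end beyond the tray; loose, not part of the job. Origin at the centre of its underside
- tape: black roll of thread tape, about 58 mm across and 19 mm high, lying flat on the bench beyond the tray; loose, not part of the job. Origin at the centre of its underside

How it is judged:
By the outcome, as a careful person would: the job done as asked, in the order asked, and still so for the second after the job is handed in, with the robot touching nothing.
It also fails if it takes over 45 s, if anything falls off the work surface, if the arm or the gripper's body presses on something with over 40 N, if the wrist force passes 120 N, or if a joint passes its speed limit or range.

## Robot

A 7-joint arm with a two-finger parallel gripper is mounted at the origin on a cart in front of the work surface, level with it; the furniture and walls round the work are solid. World frame = base frame: x ahead of the robot, y to its left, z up, the work surface at z = 0. Lengths are in m, angles in rad, forces in N, time in s.
With the tool pointing down it reaches from about 0.4 to 0.85 m from the base axis. Payload 4.5 kg.
Tool frame: the origin (TCP) lies midway between the tips of the shut fingers; the grasp point (between the pads) lies 19 mm behind it; z points along the fingers, y is the line along which they close (so a half turn about z gives the same grasp; the last joint's range is limited). The gripper opens to 88 mm and grips with 3 to 60 N. Pads are 18 mm wide; open, the fingers measure 123 mm over their backs; the gripper's body (75 mm by 187 mm) begins 45 mm behind the grasp point.
Start: joints at [-1.253, 0.689, -0.195, 1.565, 0.157, 0.902, -0.215], TCP at [0.175, 0.6, 0.239] pointing down, gripper open.
Joint ranges: [-3.01, 3.01], [-0.46, 2.08], [-1.47, 1.51], [0.13, 2.56], [-1, 4.14], [0.04, 2.09], [-2.66, 2.66]. Speed limits (rad/s): [2.57, 2.57, 3.14, 3.14, 3.14, 3.14, 3.14].

## Interface

Orientations are given as a unit quaternion [x, y, z, w].
In Python, from plant import r gives the robot as it stands.
- The arm moves only by the tool carry_out, never from a script. Its argument "plan" is a list of rows, each an object with "rot": the turn, a rotation vector about the tool's x, y, z in rad, a list of three; "xyz": the shift along the tool's x, y, z in m, a list of three; "grip": the closure in counts, from 0 (fully open) to 255 (shut). In form: [{"rot": [wx, wy, wz], "xyz": [dx, dy, dz], "grip": grip}, ...]. A call has 1 to 8 rows; each row is the pose to reach, as a shift and turn from the pose commanded when the call began, along the tool's axes at that moment; what a row does not reach only later rows make up. A row lasts 1/12 s, in which the tool goes at most 41.7 mm and 7.16 degrees, less where a joint would pass 70% of its speed; a pose out of reach is approached as far as the arm can. A call with a gripper value outside its range is refused whole. The fingers move at their own pace and stop on an object; "squeeze" is the grip in N (left out, the last holds). Time passes only in rows, so rows that repeat a pose let the fingers close. It gives the time, the measured TCP pose, the force, the opening and the grip force at its end, in the units of the state.
- r.get_state(): the state, without advancing time (a new reading comes with each control period).
- r.snapshot(name): name is "scene" or "top"; returns the picture (480x640x3 uint8, red, green, blue); there is no depth.
- r.camera_params(name): a dict with "fx", "fy", "cx", "cy" (pixels), "position" and "attitude" of the camera in the world. Camera axes: x right, y down, z forward; pixel columns grow to the right and rows downward; lengths in m; the calibration is good to about 2 mm. A picture is of the moment at which its call begins. camera_params takes no time and is no camera call.
- r.finish_job(): hands the job in; it is judged then, once.
The state is a dict: "clock": time; "q": joint angles; "qd": joint speeds; "joint_torque": joint torques, N m; "tool_pos": TCP position; "eef_rot": TCP orientation; "contact_force": force on the tool from outside, world axes, zero at the start; "moment": the same for the moment, N m; "opening": opening from 0.0 (shut) to 1.0 (fully open); "finger_force": force on a finger pad.
Only numpy, scipy, OpenCV 4.12 (cv2) and the standard library are available. Lean on these libraries where they do the work, as an engineer would, in place of code of your own. Each camera call takes 0.05 s, during which the arm holds its last target. There are 200 camera calls.

## Working session

There is one attempt and no reset: what is moved stays moved. The work goes in short steps, Python scripts to look and compute and a tool call to move; the robot and the scene stay as the last step left them, time stands still between calls to the robot, and variables do not carry over. Pictures are saved under pics/ and viewed, at most 10 in all, crops included, and the job is handed in when it is done.

Besides the shell and the picture viewer there is one more tool, called after "Request:" as name(argument=value, ...), one argument or row to a line, values as JSON. carry_out: Moves the arm, as the interface text tells. Its arguments: {"type":"object","properties":{"plan":{"type":"array"},"squeeze":{"type":"number"}},"required":["plan"]}

```bash
mkdir -p pics; python3 - <<'E'
from plant import r
import cv2
for n in("scene","top"):
    cv2.imwrite(f"pics/{n}0.png",r.snapshot(n)[:,:,::-1]); print(n,r.camera_params(n))
s=r.get_state();print(s["clock"],s["tool_pos"],s["eef_rot"],s["contact_force"],s["opening"])
E
```

```text
scene {'fx': 441.9751122952301, 'fy': 441.9751122952301, 'cx': 315.19657280258946, 'cy': 237.95424630914712, 'position': array([ 0.20563061, -1.03061342,  0.46305465]), 'attitude': array([ 0.8252093 , -0.17955498,  0.12098903, -0.52168121])}
top {'fx': 601.4761041649176, 'fy': 601.4761041649176, 'cx': 321.1353338241076, 'cy': 257.4513346098295, 'position': array([ 0.38715987, -0.31872457,  0.93252725]), 'attitude': array([-0.70301715,  0.70440007, -0.07748813,  0.05985833])}
0.1 [0.17489063 0.59943849 0.23798618] [ 1.41359656e-01  9.89957955e-01 -8.32647559e-04 -4.77666964e-05] [0.20628027 0.27663636 0.76331534] 1.000946161677361
```

View pics/top0.png

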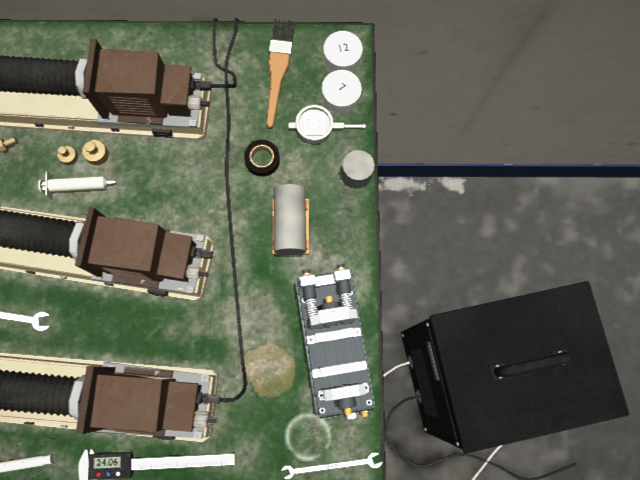

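View pics/scene0.png

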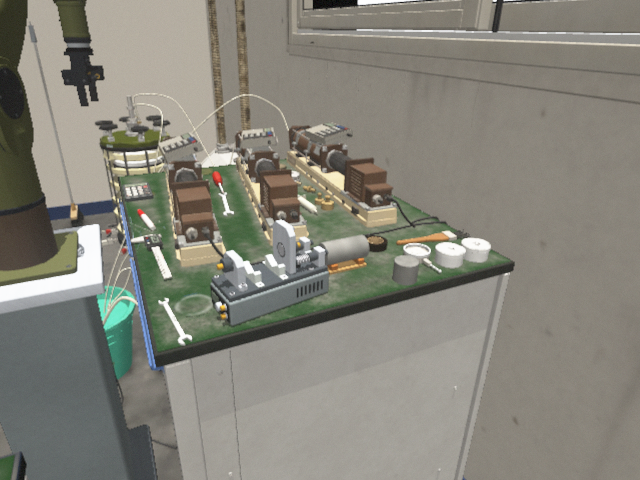

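The top view shows the core lying at about (290,220), the rig centred near (335,345) with its carriage end at the top (posts at about (308,275) and (342,272)), the offcut at (358,167) and the tape at (262,157). The scene view shows the tall carriage plate at (285,245) between the fixed head on the left and the core behind it. I'll enlarge the top view to measure.

```bash
cat > h.py <<'E'
import numpy as np
from scipy.spatial.transform import Rotation as R
from plant import r
def ray(n,u,v,z):
    "pixel -> world point on the plane at height z"
    c=r.camera_params(n); d=R.from_quat(c["attitude"]).apply([(u-c["cx"])/c["fx"],(v-c["cy"])/c["fy"],1])
    p=np.array(c["position"]); return p+d*(z-p[2])/d[2]
def proj(n,P):
    c=r.camera_params(n); q=R.from_quat(c["attitude"]).inv().apply(np.atleast_2d(P)-c["position"])
    return np.c_[c["fx"]*q[:,0]/q[:,2]+c["cx"],c["fy"]*q[:,1]/q[:,2]+c["cy"]]
def rel(P,Rt):
    "shift and turn, in the present tool axes, to TCP pose P,Rt"
    s=r.get_state(); T=R.from_quat(s["eef_rot"]); return T.inv().apply(np.array(P)-s["tool_pos"]),(T.inv()*Rt).as_rotvec()
E
python3 - <<'E'
import cv2
i=cv2.imread("pics/top0.png")[170:430,240:400]
cv2.imwrite("pics/crop0.png",cv2.resize(i[:100],None,fx=5,fy=5,interpolation=cv2.INTER_CUBIC))
cv2.imwrite("pics/crop1.png",cv2.resize(i[90:],None,fx=3.5,fy=3.5,interpolation=cv2.INTER_CUBIC))
E
```

```text
(no output)
```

View pics/crop0.png

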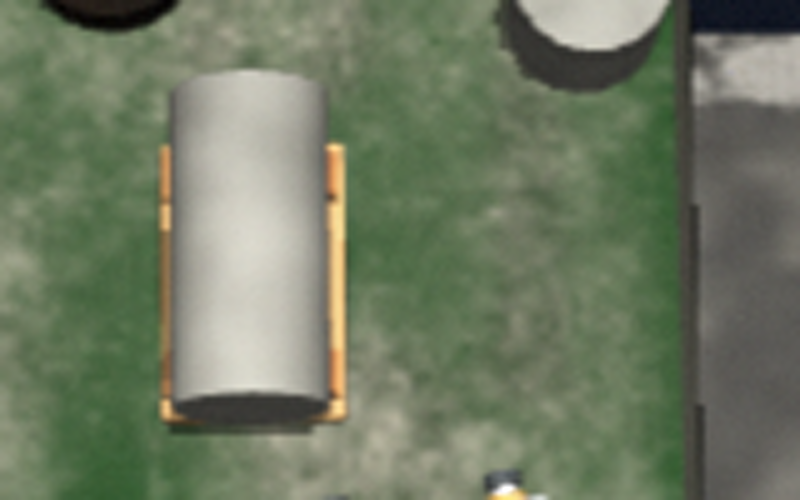

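View pics/crop1.png

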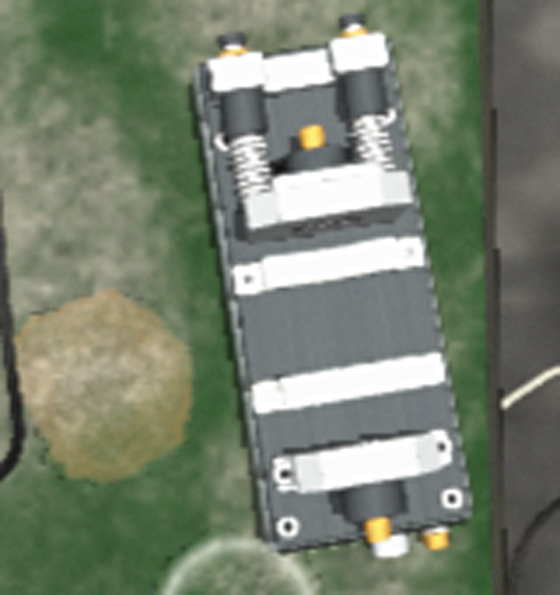

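Crop 0: the core's top line runs from about (248,70) to (250,393), i.e. full-image (289.6,184) to (290,248.6). Crop 1: the V-rest ends are at about (234,281)/(424,251) and (253,397)/(444,368), and the head top is at (275,473)–(452,447).

```bash
python3 - <<'E'
from h import *
np.set_printoptions(precision=4,suppress=True)
a=lambda x,y,z:ray("top",240+x/5,170+y/5,z)
b=lambda x,y,z:ray("top",240+x/3.5,260+y/3.5,z)
f,n=a(248.5,71,.062),a(251,393,.062); print("core",f,n,(f+n)/2,np.linalg.norm(f-n),np.arctan2(*(f-n)[[1,0]]))
print("sides",a(169,245,.045),a(329,245,.045))
tl=[a(161,147,.01),a(345,147,.01),a(161,420,.01),a(345,420,.01)];print("tray",np.mean(tl,0),tl[0]-tl[1],tl[0]-tl[2])
L8,R8,L4,R4=b(234,281,.082),b(424,251,.082),b(253,397,.082),b(444,368,.082)
hl,hr=b(275,473,.114),b(452,447,.114)
m8,m4,mh=(L8+R8)/2,(L4+R4)/2,(hl+hr)/2
print("rests",m8,m4,"w",np.linalg.norm(L8-R8),np.linalg.norm(L4-R4),"d",np.linalg.norm(m8-m4),"yaw",np.arctan2(*(m8-m4)[[1,0]]))
print("yawends",[np.arctan2(-v[0],v[1]) for v in (-(R8-L8),-(R4-L4),-(hr-hl))], "head",mh,np.linalg.norm(hl-hr))
pc=[b(197,72,.06),b(390,40,.06),b(275,550,.06),b(470,520,.06)]
print("plate",np.mean(pc,0),[np.linalg.norm(pc[i]-pc[j]) for i,j in((0,1),(2,3),(0,2),(1,3))],"yaw",np.arctan2(*(pc[0]-pc[2])[[1,0]]))
# model overlay of the rig
o=np.mean(pc,0)
y=.11
# fit
src=np.array([[8,27],[8,-27],[-40,27],[-40,-27],[-71,28],[-71,-28]])*1e-3;dst=np.array([L8,R8,L4,R4,hl,hr])[:,:2]
sc,dc=src-src.mean(0),dst-dst.mean(0);th=np.arctan2((sc[:,0]*dc[:,1]-sc[:,1]*dc[:,0]).sum(),(sc*dc).sum())
M=np.array([[np.cos(th),-np.sin(th)],[np.sin(th),np.cos(th)]]);t=dst.mean(0)-M@src.mean(0);print("fit yaw",th,"origin",t,"rest",t+M@[-.014,0]);print((dst-(src@M.T+t))*1e3)
E
```

```text
core [ 0.6714 -0.2939  0.062 ] [ 0.572  -0.2952  0.062 ] [ 0.6217 -0.2946  0.062 ] 0.09940137316432249 0.013155027409089587
sides [ 0.6216 -0.2696  0.045 ] [ 0.6217 -0.3183  0.045 ]
tray [ 0.6188 -0.2943  0.01  ] [-0.0002  0.0585  0.    ] [ 0.0886  0.001  -0.    ]
rests [ 0.4422 -0.3581  0.082 ] [ 0.3961 -0.3655  0.082 ] w 0.07740494676774434 0.07694136053763868 d 0.04663981192572572 yaw 0.15859723747615598
yawends [np.float64(0.15258863168530612), np.float64(0.14379738591320448), np.float64(0.13717165165567127)] head [ 0.3668 -0.3691  0.114 ] 0.06810989300453749
plate [ 0.4337 -0.3603  0.06  ] [np.float64(0.08230952128894481), np.float64(0.07953602478748653), np.float64(0.1967801967027121), np.float64(0.19871085469223285)] yaw 0.1633313632290867
fit yaw 0.14542484211109807 origin [ 0.4357 -0.3593] rest [ 0.4218 -0.3613]
[[ -3.3783  11.5256]
 [  0.5617 -11.55  ]
 [ -1.5697  10.9362]
 [  1.6309 -11.781 ]
 [  0.7785   6.4652]
 [  1.9769  -5.596 ]]
```

```bash
python3 - <<'E'
from h import *
np.set_printoptions(precision=4,suppress=True)
print(*rel([.618,-.295,.20],R.from_quat([np.cos(np.pi/2+.005),np.sin(np.pi/2+.005),0,0])))
E
```

```text
[-0.6757 -0.7346  0.0393] [-0.0017 -0.0001 -0.2937]
```

Request:
carry_out(
  plan=[
    {"rot": [0, 0, 0], "xyz": [0, 0, -0.06], "grip": 0},
    {"rot": [0, 0, -0.1], "xyz": [-0.02, -0.02, -0.08], "grip": 0},
    {"rot": [0, 0, -0.2], "xyz": [-0.22, -0.24, -0.08], "grip": 0},
    {"rot": [0, 0, -0.294], "xyz": [-0.22, -0.24, -0.08], "grip": 0},
    {"rot": [0, 0, -0.294], "xyz": [-0.22, -0.24, -0.08], "grip": 0},
    {"rot": [0, 0, -0.294], "xyz": [-0.22, -0.24, -0.08], "grip": 0},
    {"rot": [0, 0, -0.294], "xyz": [-0.22, -0.24, -0.08], "grip": 0},
    {"rot": [0, 0, -0.294], "xyz": [-0.22, -0.24, -0.08], "grip": 0},
  ],
  squeeze=50,
)

```text
clock: 0.77
tool_pos: [0.297, 0.3515, 0.3177]
eef_rot: [-0.005, 1.0, -0.0, -0.0]
contact_force: [1.2, -0.1, 0.9]
opening: 1.001
finger_force: 0.0
```

```bash
cat > st.py <<'E'
from h import *
import sys
np.set_printoptions(precision=4,suppress=True)
s=r.get_state();print("q",np.array(s["q"]),"t",s["clock"],"F",s["contact_force"])
x,y,z,w=map(float,sys.argv[1:5]);print(*rel([x,y,z],R.from_quat([np.cos(np.pi/2+w/2),np.sin(np.pi/2+w/2),0,0])))
E
python3 st.py .618 -.295 .20 .01
```

```text
q [-0.7503  0.376  -0.3124  1.9246  0.1492  0.8638  0.4417] t 0.7667 F [ 1.1858 -0.0521  0.9234]
[-0.3142 -0.6498  0.118 ] [-0.0005 -0.0001  0.0005]
```

Request:
carry_out(
  plan=[
    {"rot": [0, 0, 0], "xyz": [-0.15, -0.31, 0], "grip": 0},
    {"rot": [0, 0, 0], "xyz": [-0.15, -0.31, 0], "grip": 0},
    {"rot": [0, 0, 0], "xyz": [-0.15, -0.31, 0], "grip": 0},
    {"rot": [0, 0, 0], "xyz": [-0.15, -0.31, 0], "grip": 0},
    {"rot": [0, 0, 0], "xyz": [-0.15, -0.31, 0], "grip": 0},
    {"rot": [0, 0, 0], "xyz": [-0.15, -0.31, 0], "grip": 0},
    {"rot": [0, 0, 0], "xyz": [-0.15, -0.31, 0], "grip": 0},
    {"rot": [0, 0, 0], "xyz": [-0.15, -0.31, 0], "grip": 0},
  ],
)

```text
clock: 1.43
tool_pos: [0.4451, 0.0531, 0.3178]
eef_rot: [-0.005, 1.0, -0.0, -0.0]
contact_force: [0.8, 1.2, -0.5]
opening: 1.002
finger_force: 0.0
```

```bash
python3 st.py .618 -.295 .20 .01
```

```text
q [-0.049   0.3539 -0.2418  1.9569  0.1112  0.8437  1.2306] t 1.4333 F [ 0.8305  1.2267 -0.5479]
[-0.1693 -0.3498  0.1178] [-0.     -0.0003  0.0003]
```

Request:
carry_out(
  plan=[
    {"rot": [0, 0, 0], "xyz": [-0.169, -0.35, 0], "grip": 0},
    {"rot": [0, 0, 0], "xyz": [-0.169, -0.35, 0], "grip": 0},
    {"rot": [0, 0, 0], "xyz": [-0.169, -0.35, 0], "grip": 0},
    {"rot": [0, 0, 0], "xyz": [-0.169, -0.35, 0], "grip": 0},
    {"rot": [0, 0, 0], "xyz": [-0.169, -0.35, 0], "grip": 0},
    {"rot": [0, 0, 0], "xyz": [-0.169, -0.35, 0], "grip": 0},
    {"rot": [0, 0, 0], "xyz": [-0.169, -0.35, 0.05], "grip": 0},
    {"rot": [0, 0, 0], "xyz": [-0.169, -0.35, 0.118], "grip": 0},
  ],
)

```text
clock: 2.1
tool_pos: [0.5891, -0.2348, 0.2761]
eef_rot: [-0.003, 1.0, -0.002, 0.004]
contact_force: [-0.1, 0.2, 0.8]
opening: 0.997
finger_force: 0.0
```

```bash
python3 st.py .618 -.295 .11 .01
```

```text
q [ 0.4056  0.6581 -0.1828  1.5     0.1361  0.9871  1.7635] t 2.1 F [-0.1061  0.2368  0.8394]
[-0.0272 -0.0597  0.1665] [-0.0042  0.0079 -0.0033]
```

Request:
carry_out(
  plan=[
    {"rot": [0, 0, 0], "xyz": [-0.02, -0.045, 0.04], "grip": 0},
    {"rot": [0, 0, 0], "xyz": [-0.02, -0.045, 0.08], "grip": 0},
    {"rot": [0, 0, 0], "xyz": [-0.02, -0.045, 0.11], "grip": 0},
    {"rot": [0, 0, 0], "xyz": [-0.02, -0.045, 0.11], "grip": 0},
    {"rot": [0, 0, 0], "xyz": [-0.02, -0.045, 0.11], "grip": 0},
    {"rot": [0, 0, 0], "xyz": [-0.02, -0.045, 0.11], "grip": 0},
  ],
)

```text
clock: 2.6
tool_pos: [0.6076, -0.2738, 0.1653]
eef_rot: [-0.006, 1.0, 0.0, 0.001]
contact_force: [1.4, 0.8, 0.8]
opening: 0.999
finger_force: 0.0
```

```bash
python3 st.py .618 -.295 .019 .01; python3 - <<'E'
from h import *
import cv2
i=r.snapshot("top")[:,:,::-1];cv2.imwrite("pics/top1.png",i)
cv2.imwrite("pics/crop2.png",cv2.resize(i[150:300,200:400],None,fx=4,fy=4,interpolation=cv2.INTER_CUBIC))
E
```

```text
q [ 0.4425  0.8285 -0.1696  1.4988  0.1687  0.8269  1.7946] t 2.6 F [1.4192 0.7511 0.7519]
[-0.0099 -0.0213  0.1463] [0.0002 0.0019 0.0012]
```

View pics/crop2.png

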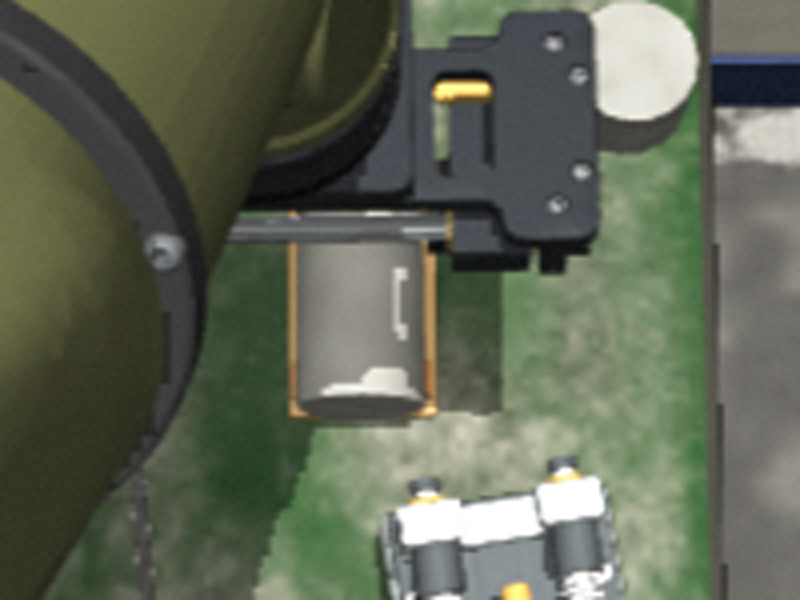

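The enlarged view shows the gripper above the tray with the core still in place (axis at crop column ~362, near end at row ~400) and the offcut and rig clear of the fingers' path. Next I correct laterally and lower.

Request:
carry_out(
  plan=[
    {"rot": [0, 0.002, 0.001], "xyz": [-0.01, -0.021, 0.03], "grip": 0},
    {"rot": [0, 0.002, 0.001], "xyz": [-0.01, -0.021, 0.06], "grip": 0},
    {"rot": [0, 0.002, 0.001], "xyz": [-0.01, -0.021, 0.075], "grip": 0},
    {"rot": [0, 0.002, 0.001], "xyz": [-0.01, -0.021, 0.075], "grip": 0},
    {"rot": [0, 0.002, 0.001], "xyz": [-0.01, -0.021, 0.075], "grip": 0},
  ],
)

```text
clock: 3.07
tool_pos: [0.6181, -0.295, 0.0909]
eef_rot: [-0.005, 1.0, -0.0, 0.0]
contact_force: [-0.0, -0.1, 0.8]
opening: 1.002
finger_force: 0.0
```

```bash
python3 st.py .618 -.295 .019 .01
```

```text
q [ 0.4564  0.9466 -0.1562  1.4751  0.1899  0.7338  1.8039] t 3.0667 F [-0.0027 -0.0524  0.8402]
[0.0002 0.0001 0.0719] [-0.0006  0.0008  0.0001]
```

Request:
carry_out(
  plan=[
    {"rot": [0, 0, 0], "xyz": [0, 0, 0.03], "grip": 0},
    {"rot": [0, 0, 0], "xyz": [0, 0, 0.055], "grip": 0},
    {"rot": [0, 0, 0], "xyz": [0, 0, 0.071], "grip": 0},
    {"rot": [0, 0, 0], "xyz": [0, 0, 0.071], "grip": 0},
    {"rot": [0, 0, 0], "xyz": [0, 0, 0.071], "grip": 90},
    {"rot": [0, 0, 0], "xyz": [0, 0, 0.071], "grip": 180},
    {"rot": [0, 0, 0], "xyz": [0, 0, 0.071], "grip": 180},
    {"rot": [0, 0, 0], "xyz": [0, 0, 0.071], "grip": 180},
  ],
  squeeze=20,
)

```text
clock: 3.73
tool_pos: [0.6177, -0.2959, 0.0194]
eef_rot: [-0.005, 1.0, -0.001, 0.0]
contact_force: [0.2, -0.2, -0.3]
opening: 0.722
finger_force: 0.0
```

Request:
carry_out(
  plan=[
    {"rot": [0, 0, 0], "xyz": [0, 0, 0], "grip": 200},
    {"rot": [0, 0, 0], "xyz": [0, 0, 0], "grip": 200},
    {"rot": [0, 0, 0], "xyz": [0, 0, 0], "grip": 200},
    {"rot": [0, 0, 0], "xyz": [0, 0, 0], "grip": 200},
    {"rot": [0, 0, 0], "xyz": [0, 0, 0], "grip": 200},
    {"rot": [0, 0, 0], "xyz": [0, 0, 0], "grip": 200},
  ],
)

```text
clock: 4.23
tool_pos: [0.6172, -0.2927, 0.0184]
eef_rot: [-0.005, 1.0, 0.002, -0.001]
contact_force: [-1.2, 5.0, 5.7]
opening: 0.555
finger_force: 19.8
```

Request:
carry_out(
  plan=[
    {"rot": [0, 0, 0], "xyz": [0, 0, 0], "grip": 255},
    {"rot": [0, 0, 0], "xyz": [0, 0, 0], "grip": 255},
    {"rot": [0, 0, 0], "xyz": [0, 0, -0.01], "grip": 255},
    {"rot": [0, 0, 0], "xyz": [0, 0, -0.04], "grip": 255},
    {"rot": [0, 0, 0], "xyz": [0, 0, -0.08], "grip": 255},
    {"rot": [0, 0, 0], "xyz": [0, 0, -0.12], "grip": 255},
    {"rot": [0, 0, 0], "xyz": [0, 0, -0.16], "grip": 255},
    {"rot": [0, 0, 0], "xyz": [0, 0, -0.2], "grip": 255},
  ],
  squeeze=55,
)

```text
clock: 4.9
tool_pos: [0.6159, -0.2961, 0.2196]
eef_rot: [-0.004, 1.0, -0.0, -0.002]
contact_force: [1.1, -1.3, -3.3]
opening: 0.549
finger_force: 55.0
```

```bash
python3 st.py .40 -.365 .22 .155
```

```text
q [ 0.4684  0.7932 -0.1784  1.3857  0.155   0.9793  1.8346] t 4.9 F [ 1.0951 -1.2751 -3.311 ]
[ 0.2165 -0.067   0.0003] [-0.0004 -0.0033 -0.1465]
```

Request:
carry_out(
  plan=[
    {"rot": [0, 0, -0.05], "xyz": [0.224, -0.068, 0], "grip": 255},
    {"rot": [0, 0, -0.1], "xyz": [0.224, -0.068, 0], "grip": 255},
    {"rot": [0, 0, -0.146], "xyz": [0.224, -0.068, 0], "grip": 255},
    {"rot": [0, 0, -0.146], "xyz": [0.224, -0.068, 0], "grip": 255},
    {"rot": [0, 0, -0.146], "xyz": [0.224, -0.068, 0], "grip": 255},
    {"rot": [0, 0, -0.146], "xyz": [0.224, -0.068, 0], "grip": 255},
    {"rot": [0, 0, -0.146], "xyz": [0.224, -0.068, 0], "grip": 255},
    {"rot": [0, 0, -0.146], "xyz": [0.224, -0.068, 0], "grip": 255},
  ],
)

```text
clock: 5.57
tool_pos: [0.3911, -0.3671, 0.2185]
eef_rot: [-0.075, 0.997, -0.0, -0.002]
contact_force: [1.4, 0.6, -3.7]
opening: 0.546
finger_force: 55.0
```

```bash
python3 st.py .3925 -.3665 .20 .155; cat > ov.py <<'E'
from h import *
import cv2,sys
def overlay(name,img,x0,y0,w,h,k,o,th):
    i=cv2.resize(img[y0:y0+h,x0:x0+w],None,fx=k,fy=k,interpolation=cv2.INTER_CUBIC)
    M=R.from_euler("z",th)
    for xc,hx,hy,z,c in((0,.102,.043,.06,(0,0,255)),(8e-3,.006,.027,.082,(255,0,0)),(-.04,.006,.027,.082,(255,0,0)),(-.071,.007,.028,.114,(255,0,255)),(.028,.006,.031,.149,(0,140,255))):
        P=M.apply([[xc+a*hx,b*hy,z] for a,b in((1,1),(1,-1),(-1,-1),(-1,1))])+[o[0],o[1],0]
        p=((proj(name,P)-[x0,y0]+.5)*k-.5).round().astype(int);cv2.polylines(i,[p.reshape(-1,1,2)],True,c,1)
    return i
if __name__=="__main__":
    o=(.434,-.360);th=.155
    a=overlay("top",cv2.imread("pics/top0.png"),290,262,90,165,3.6,o,th)
    b=overlay("scene",cv2.imread("pics/scene0.png"),200,212,135,115,3.4,o,th)
    c=np.zeros((max(a.shape[0],b.shape[0]),a.shape[1]+b.shape[1],3),np.uint8);c[:a.shape[0],:a.shape[1]]=a;c[:b.shape[0],a.shape[1]:]=b
    cv2.imwrite("pics/ov0.png",c);print(c.shape)
E
python3 ov.py
```

```text
q [ 0.8188  0.606  -0.2474  1.8525  0.2197  0.7117  2.1677] t 5.5667 F [ 1.3642  0.6358 -3.6608]
[-0.0016  0.0004  0.0184] [-0.0005 -0.0036 -0.0044]
(594, 783, 3)
```

View pics/ov0.png

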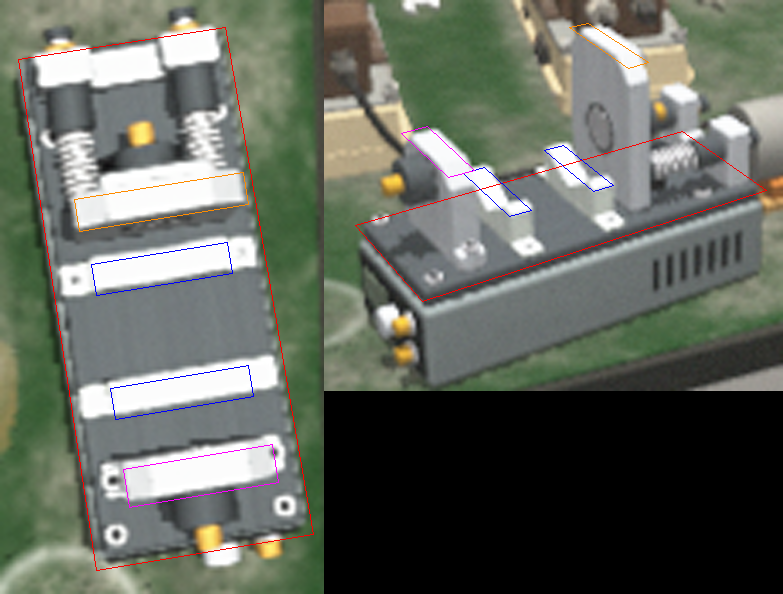

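The overlay fits within about 1–2 mm in both views. The head and rests sit some 1–1.5 mm further along +x than drawn, so I take the rig origin as (0.435, -0.360) with yaw 0.155. I'll go lower and check the core in the grip.

Request:
carry_out(
  plan=[
    {"rot": [0, -0.003, -0.004], "xyz": [0, 0, 0.03], "grip": 255},
    {"rot": [0, -0.003, -0.004], "xyz": [0, 0, 0.055], "grip": 255},
    {"rot": [0, -0.003, -0.004], "xyz": [0, 0, 0.078], "grip": 255},
    {"rot": [0, -0.003, -0.004], "xyz": [0, 0, 0.078], "grip": 255},
    {"rot": [0, -0.003, -0.004], "xyz": [0, 0, 0.078], "grip": 255},
  ],
)

```text
clock: 5.98
tool_pos: [0.3943, -0.3647, 0.1396]
eef_rot: [-0.08, 0.997, 0.001, 0.0]
contact_force: [0.1, -0.4, -2.8]
opening: 0.547
finger_force: 55.0
```

```bash
python3 - <<'E'
from ov import *
s=r.get_state();T=R.from_quat(s["eef_rot"]);print(s["tool_pos"],s["eef_rot"])
o=(.435,-.360);th=.155
c0=np.array(s["tool_pos"])+T.apply([-.004,0,-.019])
out=[]
for n,(x0,y0,w,h,k) in {"top":(290,262,100,165,3.6),"scene":(190,180,145,150,3)}.items():
    i=overlay(n,r.snapshot(n)[:,:,::-1].copy(),x0,y0,w,h,k,o,th)
    for e in(-.05,.05):
        t=np.linspace(0,2*np.pi,60);P=c0+T.apply(np.c_[0*t-e,.025*np.cos(t),.025*np.sin(t)])
        p=((proj(n,P)-[x0,y0]+.5)*k-.5).round().astype(int);cv2.polylines(i,[p.reshape(-1,1,2)],True,(0,255,255),1)
    out.append(i)
a,b=out;c=np.zeros((max(a.shape[0],b.shape[0]),a.shape[1]+b.shape[1],3),np.uint8);c[:a.shape[0],:a.shape[1]]=a;c[:b.shape[0],a.shape[1]:]=b
cv2.imwrite("pics/ov1.png",c)
E
```

```text
[ 0.39427687 -0.36467914  0.13957284] [-8.03710102e-02  9.96764584e-01  9.26959371e-04  8.03291147e-05]
```

View pics/ov1.png

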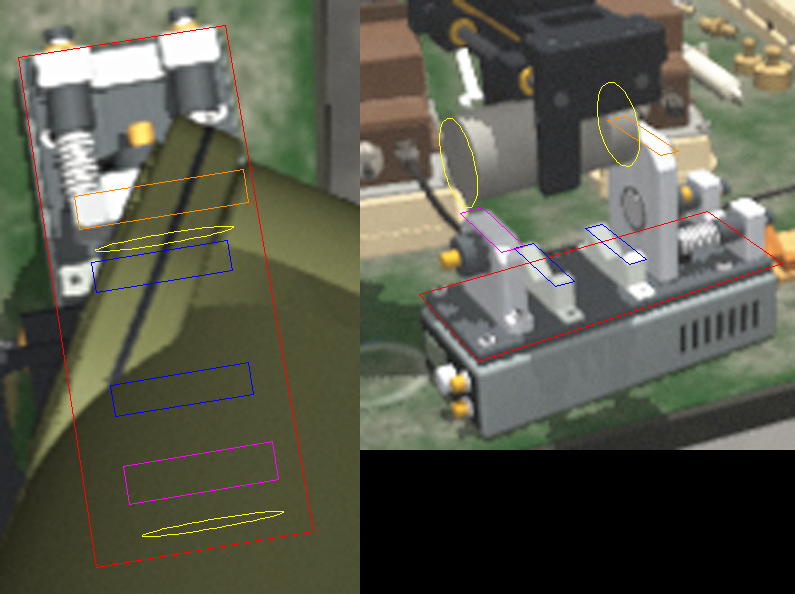

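The scene view confirms the core sits as predicted in the grip: its left end is at about (442,165), its right end at about (637,125), and it is level. The head and plate fit the drawn rig too. I'll go to pressing height, then press.

```bash
cat > rg.py <<'E'
from h import *
import sys
"rig-frame TCP and shift to rig target (x,y,z mm), yaw .155"
np.set_printoptions(precision=4,suppress=True)
o=np.array([.435,-.36,0]);M=R.from_euler("z",.155);s=r.get_state()
print("tcp rig mm",M.inv().apply(np.array(s["tool_pos"])-o)*1e3,"F rig",M.inv().apply(s["contact_force"]),"mom",np.array(s["moment"]),"t",s["clock"])
w=.155;P=o+M.apply(np.array(list(map(float,sys.argv[1:4])))/1e3)
print(*rel(P,R.from_quat([np.cos(np.pi/2+w/2),np.sin(np.pi/2+w/2),0,0])))
E
python3 rg.py -41 0 122; python3 rg.py -10 0 122
```

```text
tcp rig mm [-40.3133   0.4298 141.275 ] F rig [ 0.4942  0.0264 -3.0566] mom [ 0.0218  0.048  -0.0051] t 6.0833
[ 0.0007 -0.0004  0.0193] [-0.0014  0.0031  0.0051]
tcp rig mm [-40.3133   0.4298 141.275 ] F rig [ 0.4942  0.0264 -3.0566] mom [ 0.0218  0.048  -0.0051] t 6.0833
[-0.0303 -0.0006  0.0194] [-0.0014  0.0031  0.0051]
```

Request:
carry_out(
  plan=[
    {"rot": [0, 0.002, 0.004], "xyz": [0, 0, 0.01], "grip": 255},
    {"rot": [0, 0.002, 0.004], "xyz": [0, 0, 0.019], "grip": 255},
    {"rot": [0, 0.002, 0.004], "xyz": [0, 0, 0.019], "grip": 255},
    {"rot": [0, 0.002, 0.004], "xyz": [-0.006, 0, 0.019], "grip": 255},
    {"rot": [0, 0.002, 0.004], "xyz": [-0.012, 0, 0.019], "grip": 255},
    {"rot": [0, 0.002, 0.004], "xyz": [-0.018, 0, 0.019], "grip": 255},
    {"rot": [0, 0.002, 0.004], "xyz": [-0.024, 0, 0.019], "grip": 255},
    {"rot": [0, 0.002, 0.004], "xyz": [-0.024, 0, 0.019], "grip": 255},
  ],
  squeeze=60,
)

```text
clock: 6.75
tool_pos: [0.4129, -0.3623, 0.1206]
eef_rot: [-0.077, 0.997, 0.001, -0.005]
contact_force: [-9.6, -2.3, -0.4]
opening: 0.544
finger_force: 59.9
```

```bash
python3 rg.py -10 0 122
```

```text
tcp rig mm [-22.2172   1.1796 120.6365] F rig [-9.7987 -0.7583 -0.4166] mom [-0.4072  1.7613  0.0831] t 6.75
[-0.0122 -0.0012 -0.0015] [ 0.0023 -0.0102 -0.0015]
```

Request:
carry_out(
  plan=[
    {"rot": [0.002, -0.01, -0.002], "xyz": [-0.004, -0.001, -0.002], "grip": 255},
    {"rot": [0.002, -0.01, -0.002], "xyz": [-0.008, -0.001, -0.002], "grip": 255},
    {"rot": [0.002, -0.01, -0.002], "xyz": [-0.012, -0.001, -0.002], "grip": 255},
    {"rot": [0.002, -0.01, -0.002], "xyz": [-0.015, -0.001, -0.002], "grip": 255},
    {"rot": [0.002, -0.01, -0.002], "xyz": [-0.015, -0.001, -0.002], "grip": 255},
    {"rot": [0.002, -0.01, -0.002], "xyz": [-0.015, -0.001, -0.002], "grip": 255},
  ],
)

```text
clock: 7.25
tool_pos: [0.4234, -0.3606, 0.1211]
eef_rot: [-0.077, 0.997, 0.002, -0.004]
contact_force: [-13.2, -2.5, -5.6]
opening: 0.546
finger_force: 60.1
```

```bash
python3 rg.py -10 0 80; python3 - <<'E'
from ov import *
s=r.get_state();T=R.from_quat(s["eef_rot"])
o=(.435,-.360);th=.155;c0=np.array(s["tool_pos"])+T.apply([-.004,0,-.019])
n,x0,y0,w,h,k="scene",200,180,130,130,4.4
i=overlay(n,r.snapshot(n)[:,:,::-1].copy(),x0,y0,w,h,k,o,th)
for e in(-.05,.05):
    t=np.linspace(0,2*np.pi,60);P=c0+T.apply(np.c_[0*t-e,.025*np.cos(t),.025*np.sin(t)])
    p=((proj(n,P)-[x0,y0]+.5)*k-.5).round().astype(int);cv2.polylines(i,[p.reshape(-1,1,2)],True,(0,255,255),1)
cv2.imwrite("pics/ov2.png",i)
E
```

```text
tcp rig mm [-11.5803   1.2113 121.1259] F rig [-13.432   -0.4094  -5.6132] mom [-0.5634  2.6368  0.1019] t 7.25
[-0.0019 -0.0014  0.0411] [ 0.0038 -0.0074 -0.0013]
```

View pics/ov2.png

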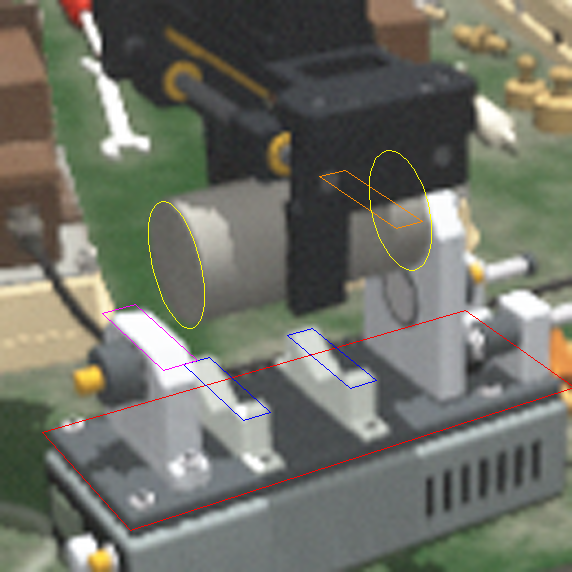

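The core presses the plate back and has not slipped (rear end ellipse at about (176,265)). The force of 13.4 N corresponds to about 20 mm of carriage travel, so the rear end clears the head by about 6 mm. I'll press 2 mm more and lower.

Request:
carry_out(
  plan=[
    {"rot": [0.004, -0.007, -0.001], "xyz": [-0.003, -0.0015, 0], "grip": 255},
    {"rot": [0.004, -0.007, -0.001], "xyz": [-0.003, -0.0015, 0.005], "grip": 255},
    {"rot": [0.004, -0.007, -0.001], "xyz": [-0.003, -0.0015, 0.01], "grip": 255},
    {"rot": [0.004, -0.007, -0.001], "xyz": [-0.003, -0.0015, 0.015], "grip": 255},
    {"rot": [0.004, -0.007, -0.001], "xyz": [-0.003, -0.0015, 0.015], "grip": 255},
  ],
)

```text
clock: 7.72
tool_pos: [0.4269, -0.3619, 0.1069]
eef_rot: [-0.077, 0.997, -0.001, 0.0]
contact_force: [-14.9, -1.7, 5.4]
opening: 0.543
finger_force: 59.8
```

```bash
python3 rg.py -10 0 80
```

```text
tcp rig mm [ -8.3267  -0.6368 106.8828] F rig [-14.9692   0.6283   5.4029] mom [-0.16    2.7177  0.0607] t 7.7167
[0.0017 0.0007 0.0269] [-0.0011  0.0004 -0.0008]
```

Request:
carry_out(
  plan=[
    {"rot": [0, 0, 0], "xyz": [0, 0, 0.006], "grip": 255},
    {"rot": [0, 0, 0], "xyz": [0, 0, 0.012], "grip": 255},
    {"rot": [0, 0, 0], "xyz": [0, 0, 0.018], "grip": 255},
    {"rot": [0, 0, 0], "xyz": [0, 0, 0.021], "grip": 255},
    {"rot": [0, 0, 0], "xyz": [0, 0, 0.021], "grip": 255},
  ],
)

```text
clock: 8.13
tool_pos: [0.4274, -0.3626, 0.0862]
eef_rot: [-0.077, 0.997, -0.001, 0.0]
contact_force: [-15.0, -2.4, 5.8]
opening: 0.545
finger_force: 59.8
```

```bash
python3 rg.py -10 0 80
```

```text
tcp rig mm [-7.9346 -1.3999 86.2275] F rig [-15.1775  -0.0631   5.8292] mom [-0.3931  2.7178 -0.0176] t 8.1333
[0.0021 0.0014 0.0062] [-0.0022  0.0008 -0.0014]
```

Request:
carry_out(
  plan=[
    {"rot": [0, 0, 0], "xyz": [0, 0.001, 0.002], "grip": 255},
    {"rot": [0, 0, 0], "xyz": [0, 0.001, 0.004], "grip": 255},
    {"rot": [0, 0, 0], "xyz": [0, 0.001, 0.005], "grip": 255},
    {"rot": [0, 0, 0], "xyz": [0, 0.001, 0.005], "grip": 255},
  ],
)

```text
clock: 8.47
tool_pos: [0.4281, -0.3621, 0.0822]
eef_rot: [-0.077, 0.997, -0.002, 0.001]
contact_force: [-13.7, -2.5, 8.6]
opening: 0.548
finger_force: 59.7
```

```bash
python3 rg.py -10 0 80
```

```text
tcp rig mm [-7.1409 -0.9626 82.2369] F rig [-13.969   -0.3668   8.6367] mom [-0.4504  2.6614 -0.0911] t 8.4667
[0.0029 0.001  0.0022] [-0.0037  0.0023 -0.0015]
```

Request:
carry_out(
  plan=[
    {"rot": [0, 0, 0], "xyz": [0, 0, 0.0015], "grip": 255},
    {"rot": [0, 0, 0], "xyz": [0, 0, 0.003], "grip": 255},
    {"rot": [0, 0, 0], "xyz": [0, 0, 0.003], "grip": 255},
  ],
)

```text
clock: 8.72
tool_pos: [0.4285, -0.362, 0.0813]
eef_rot: [-0.077, 0.997, -0.002, 0.002]
contact_force: [-16.3, 0.7, 25.6]
opening: 0.544
finger_force: 59.2
```

```bash
python3 rg.py -18 0 80
```

```text
tcp rig mm [-6.6974 -1.0031 81.2714] F rig [-15.9968   3.2351  25.5692] mom [ 0.0287  3.3575 -0.0591] t 8.7167
[0.0113 0.001  0.0012] [-0.0048  0.0031 -0.0012]
```

Contact with the rests shows as 25 N upward at z = 81 mm. I'll ease the downward push and let the carriage follow the core back toward the head.

Request:
carry_out(
  plan=[
    {"rot": [0, 0, 0], "xyz": [0, 0.001, -0.002], "grip": 255},
    {"rot": [0, 0, 0], "xyz": [0.003, 0.001, -0.002], "grip": 255},
    {"rot": [0, 0, 0], "xyz": [0.006, 0.001, -0.002], "grip": 255},
    {"rot": [0, 0, 0], "xyz": [0.008, 0.001, -0.002], "grip": 255},
    {"rot": [0, 0, 0], "xyz": [0.008, 0.001, -0.002], "grip": 255},
  ],
)

```text
clock: 9.13
tool_pos: [0.4233, -0.3628, 0.0815]
eef_rot: [-0.077, 0.997, -0.003, 0.004]
contact_force: [-8.9, -3.3, 5.0]
opening: 0.547
finger_force: 59.8
```

```bash
python3 rg.py -18 0 80
```

```text
tcp rig mm [-11.9602  -0.9815  81.4555] F rig [-9.3352 -1.9003  5.047 ] mom [-0.7057  1.8386 -0.1096] t 9.1333
[0.0061 0.001  0.0014] [-0.0062  0.0085 -0.0007]
```

Request:
carry_out(
  plan=[
    {"rot": [-0.004, 0.006, 0], "xyz": [0.002, 0, 0], "grip": 255},
    {"rot": [-0.004, 0.006, 0], "xyz": [0.004, 0, 0], "grip": 255},
    {"rot": [-0.004, 0.006, 0], "xyz": [0.006, 0, 0], "grip": 255},
    {"rot": [-0.004, 0.006, 0], "xyz": [0.006, 0, 0], "grip": 255},
  ],
)

```text
clock: 9.47
tool_pos: [0.4188, -0.3635, 0.0815]
eef_rot: [-0.077, 0.997, -0.001, 0.002]
contact_force: [-6.5, -2.1, 4.1]
opening: 0.544
finger_force: 59.8
```

```bash
python3 rg.py -18 0 80
```

```text
tcp rig mm [-16.5806  -0.9557  81.4996] F rig [-6.7308 -1.0835  4.1245] mom [-0.6285  1.4133 -0.0882] t 9.4667
[0.0014 0.001  0.0015] [-0.0026  0.0048  0.    ]
```

Request:
carry_out(
  plan=[
    {"rot": [0, 0.003, 0], "xyz": [0.0015, 0, 0], "grip": 255},
    {"rot": [0, 0.003, 0], "xyz": [0.003, 0, 0], "grip": 255},
    {"rot": [0, 0.003, 0], "xyz": [0.004, 0, 0], "grip": 255},
    {"rot": [0, 0.003, 0], "xyz": [0.004, 0, 0], "grip": 255},
  ],
)

```text
clock: 9.8
tool_pos: [0.4171, -0.3638, 0.0815]
eef_rot: [-0.078, 0.997, -0.001, 0.003]
contact_force: [-4.8, -3.9, 5.2]
opening: 0.546
finger_force: 59.8
```

```bash
python3 rg.py -18 0 80
```

```text
tcp rig mm [-18.3004  -0.9636  81.4976] F rig [-5.3861 -3.0913  5.2129] mom [-0.6975  1.0588 -0.1635] t 9.8
[-0.0003  0.001   0.0015] [-0.0034  0.0057  0.0012]
```

Request:
carry_out(
  plan=[
    {"rot": [0, 0.003, 0], "xyz": [0.0015, 0, 0], "grip": 255},
    {"rot": [0, 0.003, 0], "xyz": [0.003, 0, 0], "grip": 255},
    {"rot": [0, 0.003, 0], "xyz": [0.003, 0, 0], "grip": 255},
  ],
)

```text
clock: 10.05
tool_pos: [0.417, -0.3638, 0.0815]
eef_rot: [-0.079, 0.997, -0.002, 0.004]
contact_force: [0.4, -3.5, 1.9]
opening: 0.547
finger_force: 59.9
```

```bash
python3 rg.py -18 0 80; python3 - <<'E'
from ov import *
n,x0,y0,w,h,k="scene",200,190,135,120,4.4
cv2.imwrite("pics/ov3.png",overlay(n,r.snapshot(n)[:,:,::-1].copy(),x0,y0,w,h,k,(.435,-.36),.155))
E
```

```text
tcp rig mm [-18.3473  -0.9787  81.5043] F rig [-0.1397 -3.5268  1.8768] mom [-0.7546 -0.1694 -0.3661] t 10.05
[-0.0003  0.001   0.0015] [-0.0044  0.0079  0.0029]
```

View pics/ov3.png

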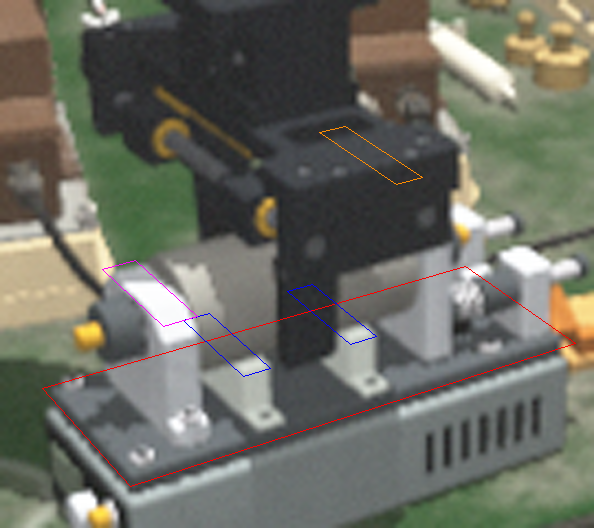

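The core lies between the head and the plate with its rear end against the head (contact edge at about (190,300)). The tool has stopped moving and Fx has gone to zero, so the head now carries the spring load. I'll release.

Request:
carry_out(
  plan=[
    {"rot": [0, 0, 0], "xyz": [0, -0.001, 0], "grip": 255},
    {"rot": [0, 0, 0], "xyz": [0, -0.0015, 0], "grip": 255},
    {"rot": [0, 0, 0], "xyz": [0, -0.0015, 0], "grip": 130},
    {"rot": [0, 0, 0], "xyz": [0, -0.0015, 0], "grip": 60},
    {"rot": [0, 0, 0], "xyz": [0, -0.0015, 0], "grip": 20},
    {"rot": [0, 0, 0], "xyz": [0, -0.0015, 0], "grip": 20},
    {"rot": [0, 0, 0], "xyz": [0, -0.0015, 0], "grip": 20},
    {"rot": [0, 0, 0], "xyz": [0, -0.0015, 0], "grip": 20},
  ],
  squeeze=10,
)

```text
clock: 10.77
tool_pos: [0.4148, -0.3637, 0.0805]
eef_rot: [-0.079, 0.997, -0.0, 0.002]
contact_force: [0.1, -0.3, -0.2]
opening: 0.908
finger_force: 0.0
```

```bash
python3 rg.py -18 0 200
```

```text
tcp rig mm [-20.4879  -0.5006  80.4915] F rig [ 0.0769 -0.3561 -0.2209] mom [0.0421 0.0008 0.0503] t 10.7667
[-0.0029  0.0004 -0.1195] [-0.0005  0.0033  0.0036]
```

Free, with zero force. I'll rise straight up and then back away.

Request:
carry_out(
  plan=[
    {"rot": [0, 0, 0], "xyz": [0, 0, -0.015], "grip": 20},
    {"rot": [0, 0, 0], "xyz": [0, 0, -0.04], "grip": 20},
    {"rot": [0, 0, 0], "xyz": [0, 0, -0.08], "grip": 20},
    {"rot": [0, 0, 0], "xyz": [0, 0, -0.12], "grip": 20},
    {"rot": [0, 0, 0], "xyz": [0, 0, -0.16], "grip": 20},
    {"rot": [0, 0, 0], "xyz": [0, 0, -0.2], "grip": 20},
    {"rot": [0, 0, 0], "xyz": [0, 0.04, -0.2], "grip": 20},
    {"rot": [0, 0, 0], "xyz": [0, 0.08, -0.2], "grip": 20},
  ],
)

```text
clock: 11.43
tool_pos: [0.4031, -0.2867, 0.2831]
eef_rot: [-0.077, 0.997, -0.003, 0.005]
contact_force: [0.7, 1.2, 0.3]
opening: 0.921
finger_force: 0.0
```

Request:
carry_out(
  plan=[
    {"rot": [0, 0, 0], "xyz": [0, 0.04, 0], "grip": 20},
    {"rot": [0, 0, 0], "xyz": [0, 0.08, 0], "grip": 20},
    {"rot": [0, 0, 0], "xyz": [0, 0.12, 0], "grip": 20},
    {"rot": [0, 0, 0], "xyz": [0, 0.16, 0], "grip": 20},
    {"rot": [0, 0, 0], "xyz": [0, 0.2, 0], "grip": 20},
    {"rot": [0, 0, 0], "xyz": [0, 0.2, 0], "grip": 20},
    {"rot": [0, 0, 0], "xyz": [0, 0.2, 0], "grip": 20},
    {"rot": [0, 0, 0], "xyz": [0, 0.2, 0], "grip": 20},
  ],
)

```text
clock: 12.1
tool_pos: [0.3702, -0.0879, 0.2804]
eef_rot: [-0.079, 0.997, -0.001, 0.002]
contact_force: [-0.3, -0.5, 0.5]
opening: 0.921
finger_force: 0.0
```

```bash
python3 - <<'E'
from h import *
import cv2
a=r.snapshot("top")[140:430,230:390,::-1];b=r.snapshot("scene")[190:330,190:345,::-1]
a=cv2.resize(a,None,fx=2,fy=2,interpolation=cv2.INTER_CUBIC);b=cv2.resize(b,None,fx=3,fy=3,interpolation=cv2.INTER_CUBIC)
c=np.zeros((580,a.shape[1]+b.shape[1],3),np.uint8);c[:a.shape[0],:a.shape[1]]=a;c[:b.shape[0],a.shape[1]:]=b
cv2.imwrite("pics/end.png",c)
E
```

```text
(no output)
```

View pics/end.png

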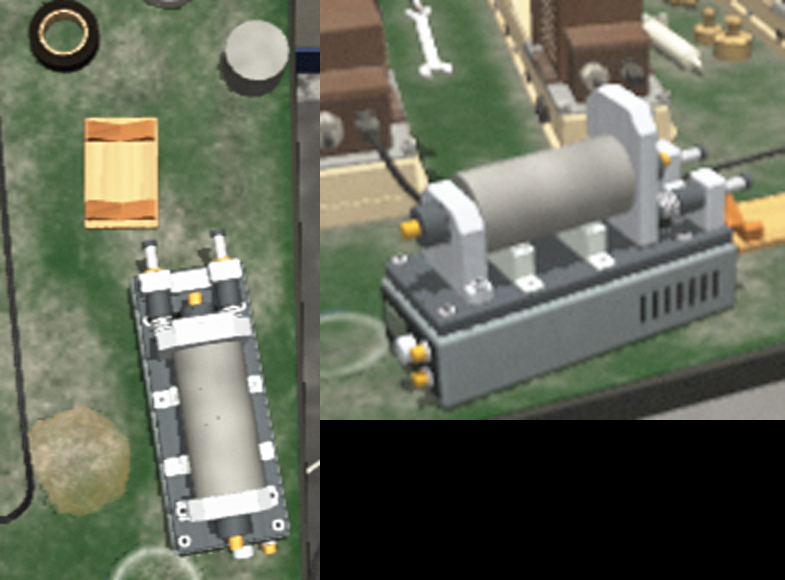

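Both views show the core seated on the rests, squarely clamped between head (230,500) and plate (205,330). The tray is empty, and the offcut and tape have not moved.

```bash
python3 -c "
from plant import r
print(r.finish_job())"
```

```text
the job is handed in; nothing more can be done
None
```

The core is clamped end to end in the pulse-velocity rig on its V-rests, nothing else on the bench was moved, and the job was handed in after about 12 s of the 45 s allowed; the hand-in returned no verdict.

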